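# Turn the heating dial up four clicks and confirm

## Task

Turn the click-stop dial on the heating controller clockwise (seen from above) by exactly four clicks from where it stands, by pushing its raised lug with a fingertip, never pinching the lug between the fingers. Once it rests on the fourth click, press the round push button on the same controller fully down to confirm, let it spring back, and end clear of everything. Leave the other things on the bench where they are.

Things in the scene. Friction and masses are not known exactly. Their poses are not given: they have to be found in the camera images.
- controller: Heating controller, a grey plastic box 140 (x) x 270 (y) x 60 mm high, screwed to the bench. Origin: centre of its underside, on the bench; z up; +y runs lengthwise from the button end (-y) to the dial end (+y). The dial's axis is at x 0, y +55 mm; the button's centre at x 0, y -85 mm.
- dial_axis (a point): Point on the dial's vertical axis at the dial's top face, 73 mm above the bench. The dial is a black disc 100 mm across and 12 mm thick on the controller's top, with small ribs on its rim and one upright white lug. It does not move when the dial turns.
- lug_top (a point): Centre of the top of the dial's upright lug, 36 mm from the dial's axis, 103 mm above the bench. The lug is a white plastic fin, 24 mm long radially (24 to 48 mm from the axis), 12 mm thick across, 30 mm tall above the disc's top face. It moves with the dial. Its counter-clockwise half (the side to push) is solid dial_c19, the clockwise half dial_c20; fingers pressing on both at once count as pinching.
- dial (a joint): Dial angle in rad, growing clockwise seen from above; range -0.70 to 3.14. Rests at every multiple of 0.349 (20 degrees); starts at 0, 1, 2 or 3 clicks, which white ticks on the box mark (0 to 7). At 0 the lug points 130 degrees counter-clockwise from the box's +x. Leaving a click takes 3 to 5 N at the lug; past half-way the dial snaps on by itself into the next click and stays there.
- button_top (a point): Centre of the top of the black round push button, 32 mm across, standing 10 mm proud of its 48 mm collar, 82 mm above the bench when up.
- button (a joint): How far the button is pressed, in m: 0 up, 0.006 fully down. A spring returns it; fully down takes 5 N.
- tin: Stainless steel tin with twist cap, 72 mm across, 92 mm tall, standing loose at the controller's dial end. Leave alone. Origin: centre of its underside.
- scraper: Yellow plastic utility scraper, lying loose on the robot's side of the controller, about 195 mm long, 70 mm wide, 18 mm high. Leave alone. Origin: under the handle's blade end.
- tile: Grey ceramic tile offcut, 90 x 130 x 8 mm, lying loose beyond the controller. Leave alone. Origin: centre of its underside.
- screwdriver: Screwdriver with black handle, 180 mm long, lying loose at the controller's button end. Leave alone. Origin: under its middle.
- mallet: Wooden mallet, 260 mm handle, head 68 mm across and 110 mm long, lying loose to the right. Leave alone. Origin: under its handle.

How it is judged:
By the outcome, as a careful person would: the job done as asked, in the order asked, and still so for the second after the job is handed in, with the robot touching nothing.
It also fails if it takes over 54 s, if anything falls off the work surface, if the arm or the gripper's body presses on something with over 40 N, if the wrist force passes 120 N, or if a joint passes its speed limit or range.

## Robot

A 6-joint arm with a two-finger parallel gripper is mounted at the origin on the work surface. World frame = base frame: x ahead of the robot, y to its left, z up, the work surface at z = 0. Lengths are in mm, angles in rad, forces in N, time in s.
With the tool pointing down it reaches from about 325 to 850 mm from the base axis. Payload 15.5 kg.
Tool frame: the origin (TCP) lies between the finger pads; the fingertips stand 17 mm ahead of it and the grasp point (between the pads) lies 2 mm behind it; z points along the fingers, y is the line along which they close (so a half turn about z gives the same grasp; the last joint's range is limited). The gripper opens to 91 mm and grips with 3 to 60 N. Pads are 32 mm wide; open, the fingers measure 118 mm over their backs; the gripper's body (76 mm by 178 mm) begins 60 mm behind the grasp point.
Start: joints at [-1.236, 0.494, 1.345, -0, 1.302, -0.096], TCP at [260.432, -568.156, 230.915] pointing down, gripper open.
Joint ranges: [-2.91, 2.91], [-0.82, 2.16], [0.22, 2.67], [-1.22, 4.37], [0.12, 2.79], [-3.08, 3.08]. Speed limits (rad/s): [1.89, 1.89, 2.57, 3.01, 3.01, 3.01].

## Interface

Orientations are given as a 3x3 rotation matrix whose columns are the frame's x, y, z axes.
In Python, from plant import r, snapshot gives the robot as it stands. The module is installed in compiled form; this text tells all that it offers.
- The arm moves only by the shell command python3 -m handwheel 'ROWS' [FORCE]. ROWS is a JSON object of lists of equal length, an entry for each row: "translation": the shift along the tool's x, y, z as a fraction of full scale, a list of three; "rotation": the turn, a rotation vector about the tool's x, y, z as a fraction of full scale, a list of three; "fingers": the opening, from -1 (shut) to 1 (fully open). A call has 1 to 10 rows; each row is the pose to reach, as a shift and turn from the pose commanded when the call began, along the tool's axes at that moment; what a row does not reach only later rows make up. Full scale, the value 1, is 400 mm for a shift and 0.5 rad for a turn. A row lasts 1/8 s, in which the tool goes at most 62.5 mm and 10.7 degrees, less where a joint would pass 70% of its speed; a pose out of reach is approached as far as the arm can. A call with a number of a shift or a turn outside -1 to 1 is refused whole. A call with a gripper value outside its range is refused whole. The fingers move at their own pace and stop on an object; FORCE is the grip in N (left out, the last holds). Time passes only in rows, so rows that repeat a pose let the fingers close. It gives the time, the measured TCP pose, the force, the opening and the grip force at its end, in the units of the state.
- r.get_state(): the state, without advancing time (a new reading comes with each control period).
- snapshot(name): name is "scene" or "top"; returns a dict with "image" (420x560x3 uint8, blue, green, red), "fx", "fy", "cx", "cy" (pixels), "rvec" (rotation vector, rad) and "tvec" (3), from world to camera coordinates, as OpenCV has them. Camera axes: x right, y down, z forward; pixel columns grow to the right and rows downward; lengths in mm; the calibration is good to about 2 mm. A picture is of the moment at which its call begins. There is no depth.
- r.sign_off(): hands the job in; it is judged then, once.
The state is a dict: "t": time; "q": joint angles; "joint_vel": joint speeds; "effort": joint torques, N m; "tcp_pos": TCP position; "orientation": TCP orientation; "ft_force": force on the tool from outside, world axes, zero at the start; "torque": the same for the moment, N m; "finger_gap": finger opening in mm; "grasp_force": force on a finger pad.
Only numpy, scipy, OpenCV 4.12 (cv2) and the standard library are available. Lean on these libraries where they do the work, as an engineer would, in place of code of your own. Each camera call takes 0.05 s, during which the arm holds its last target. There are 200 camera calls.

## Working session

There is one attempt and no reset: what is moved stays moved. The work goes in short steps, Python scripts to look and compute and a shell command to move; the robot and the scene stay as the last step left them, time stands still between calls to the robot, and variables do not carry over. Pictures are saved under pics/ and viewed, at most 10 in all, crops included, and the job is handed in when it is done.

```bash
mkdir -p pics; cat > h.py <<'E'
import numpy as np, cv2
from plant import r, snapshot
def ray(s,u,v,z):
    R,_=cv2.Rodrigues(np.array(s["rvec"],float)); t=np.array(s["tvec"],float).ravel()
    d=R.T@np.array([(u-s["cx"])/s["fx"],(v-s["cy"])/s["fy"],1]); c=-R.T@t
    return c+d*(z-c[2])/d[2]
def proj(s,p):
    K=np.array([[s["fx"],0,s["cx"]],[0,s["fy"],s["cy"]],[0,0,1.]])
    return cv2.projectPoints(np.array(p,float).reshape(-1,3),np.array(s["rvec"],float),np.array(s["tvec"],float),K,None)[0].reshape(-1,2)
E
python3 - <<'E'
from h import *
for n in("top","scene"):
    s=snapshot(n); cv2.imwrite(f"pics/{n}0.png",s["image"])
    R,_=cv2.Rodrigues(np.array(s["rvec"],float)); print(n,-R.T@np.array(s["tvec"]).ravel(),s["fx"])
st=r.get_state(); print(st["t"],np.round(st["orientation"],3),st["finger_gap"])
E
```

```text
top [ 486.83615005  -95.01641747 1154.17187427] 438.08930153677017
scene [1207.3049771  -989.97193223  829.04337876] 493.8527163272958
0.1 [[ 0.909  0.417 -0.   ]
 [ 0.417 -0.909  0.001]
 [ 0.    -0.001 -1.   ]] 91.30434117196286
```

View pics/top0.png

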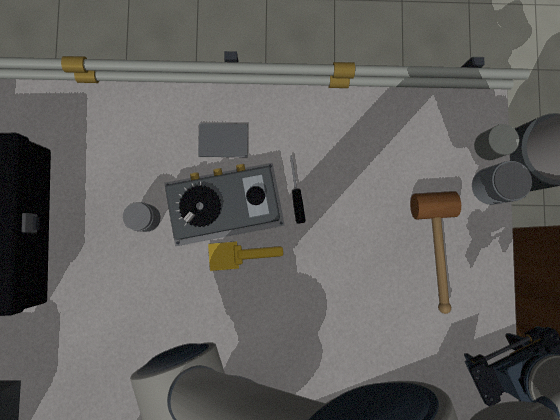

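View pics/scene0.png

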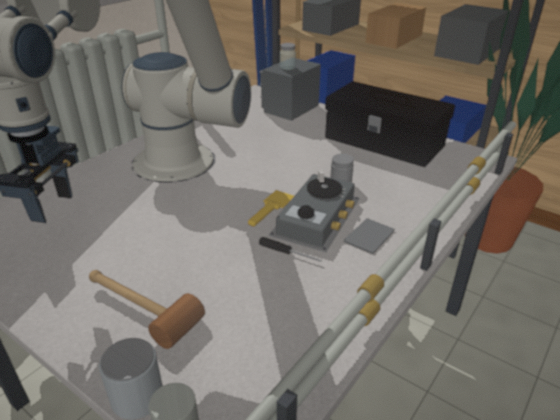

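The top view shows the controller with its dial at about (200,205), the lug near (188,215) and the button at (256,196). The tin is to the left, the scraper below and the tile above. I'll enlarge this area and measure.

```bash
python3 - <<'E'
from h import *
s=snapshot("top"); im=s["image"]
c=cv2.resize(im[140:280,110:310],None,fx=4,fy=4,interpolation=cv2.INTER_CUBIC); cv2.imwrite("pics/crop0.png",c)
g=cv2.cvtColor(im,cv2.COLOR_BGR2GRAY)
def blob(m,u0,v0,u1,v1):
    k=np.zeros_like(m);k[v0:v1,u0:u1]=m[v0:v1,u0:u1]
    cs,_=cv2.findContours(k,cv2.RETR_EXTERNAL,cv2.CHAIN_APPROX_NONE)
    return max(cs,key=cv2.contourArea)
dk=((g<38)*255).astype(np.uint8)
d=cv2.minEnclosingCircle(cv2.convexHull(blob(dk,172,178,230,232)));b=cv2.minEnclosingCircle(blob(dk,240,180,270,212))
print(d,b)
D=ray(s,*d[0],73);B=ray(s,*b[0],82);print(D,B,np.linalg.norm((D-B)[:2]))
a=np.arctan2(*(D-B)[1::-1]);print("yaw of +y",np.degrees(a))
hsv=cv2.cvtColor(im,cv2.COLOR_BGR2HSV)
w=((g>140)*255).astype(np.uint8)
cl=blob(w,176,200,200,230);M=cv2.moments(cl);u=M["m10"]/M["m00"],M["m01"]/M["m00"]
L=ray(s,*u,98);print("lug",u,cv2.contourArea(cl),L,np.linalg.norm((L-D)[:2]),np.degrees(np.arctan2(*(L-D)[1::-1])-a)+90)
E
```

```text
((199.95599365234375, 205.6739959716797), 21.126005172729492) ((255.19619750976562, 195.2341766357422), 9.22813892364502)
[568.64561096  72.1925128   73.        ] [595.61075653 -63.61903543  82.        ] 138.46261483692783
yaw of +y 101.22993037959776
lug (186.0, 216.5) 4.0 [540.2252246  100.93458441  98.        ] 40.42060169942284 123.44763749089248
```

View pics/crop0.png

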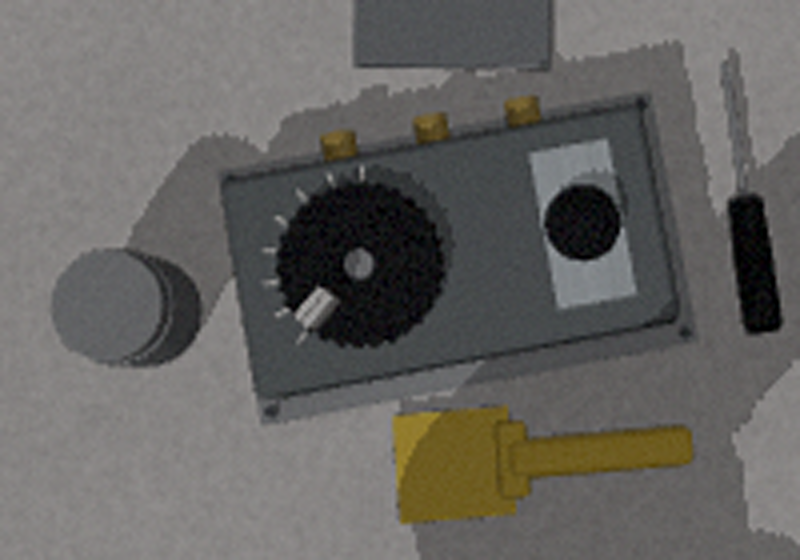

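The lug stands at tick 0, so I need to push it from 130° to 50° in the box frame. The plan is to shut the fingers and push with their edge, rotating the tool about the dial axis. First I travel over at height.

```bash
cat >> h.py <<'E'
D=np.array([568.5,73.0]); YAW=11.2
def want(click,gap,z,rho=36,half=16):
    """TCP and yaw of tool x (deg) to stand `gap` mm behind lug face with the lug at `click`"""
    th=np.radians(YAW+130-20*click); u=np.array([np.cos(th),np.sin(th)]); t=np.array([u[1],-u[0]])
    p=D+rho*u-(6+half+gap)*t
    return np.array([*p,z]),np.degrees(np.arctan2(t[1],t[0]))
def rows(p,yaw):
    st=r.get_state(); R=np.array(st["orientation"]); d=R.T@(p-np.array(st["tcp_pos"]))/400
    y0=np.degrees(np.arctan2(R[1,0],R[0,0])); dy=(yaw-y0+180)%360-180
    print("t",st["t"],"tcp",np.round(st["tcp_pos"],1),"yaw",round(y0,1),"F",np.round(st["ft_force"],1),"-> trans",np.round(d,4),"rotz",round(-np.radians(dy)/.5,3))
E
python3 -m handwheel '{"translation":[[0.63,-0.59,0.1],[0.63,-0.59,0.1],[0.63,-0.59,0.1],[0.63,-0.59,0.1],[0.63,-0.59,0.1],[0.63,-0.59,0.1],[0.63,-0.59,0.1],[0.63,-0.59,0.1],[0.63,-0.59,0.1],[0.63,-0.59,0.1]],"rotation":[[0,0,-0.93],[0,0,-0.93],[0,0,-0.93],[0,0,-0.93],[0,0,-0.93],[0,0,-0.93],[0,0,-0.93],[0,0,-0.93],[0,0,-0.93],[0,0,-0.93]],"fingers":[-1,-1,-1,-1,-1,-1,-1,-1,-1,-1]}' 10
python3 -c "
from h import *
rows(*want(0,10,180))"
```

```text
t: 1.4
tcp_pos: [390.9, -249.4, 190.9]
orientation: [[0.627, 0.779, 0.0], [0.779, -0.627, -0.0], [-0.0, 0.0, -1.0]]
ft_force: [0.2, 0.6, 0.2]
finger_gap: 0.6
grasp_force: 0.0
t 1.4 tcp [ 390.9 -249.4  190.9] yaw 51.2 F [0.2 0.6 0.2] -> trans [ 0.8262 -0.2491  0.0273] rotz -0.0
```

```bash
python3 -m handwheel '{"translation":[[0.826,-0.249,0.027],[0.826,-0.249,0.027],[0.826,-0.249,0.027],[0.826,-0.249,0.027],[0.826,-0.249,0.027],[0.826,-0.249,0.027],[0.826,-0.249,0.027],[0.826,-0.249,0.027],[0.826,-0.249,0.027],[0.826,-0.249,0.027]],"rotation":[[0,0,0],[0,0,0],[0,0,0],[0,0,0],[0,0,0],[0,0,0],[0,0,0],[0,0,0],[0,0,0],[0,0,0]],"fingers":[-1,-1,-1,-1,-1,-1,-1,-1,-1,-1]}'
python3 - <<'E'
from h import *
rows(*want(0,10,100))
a=snapshot("scene");u=proj(a,[[*D,73]])[0].astype(int);print(u)
cv2.imwrite("pics/s1.png",cv2.resize(a["image"][u[1]-70:u[1]+70,u[0]-100:u[0]+100],None,fx=4,fy=4,interpolation=cv2.INTER_CUBIC))
E
```

```text
t: 2.65
tcp_pos: [520.1, 70.6, 180.2]
orientation: [[0.627, 0.779, -0.0], [0.779, -0.627, -0.0], [-0.0, 0.0, -1.0]]
ft_force: [0.6, -0.5, -0.1]
finger_gap: 0.7
grasp_force: 0.0
t 2.65 tcp [520.1  70.6 180.2] yaw 51.2 F [ 0.6 -0.5 -0.1] -> trans [0.0006 0.0006 0.2005] rotz -0.0
[323 185]
```

View pics/s1.png

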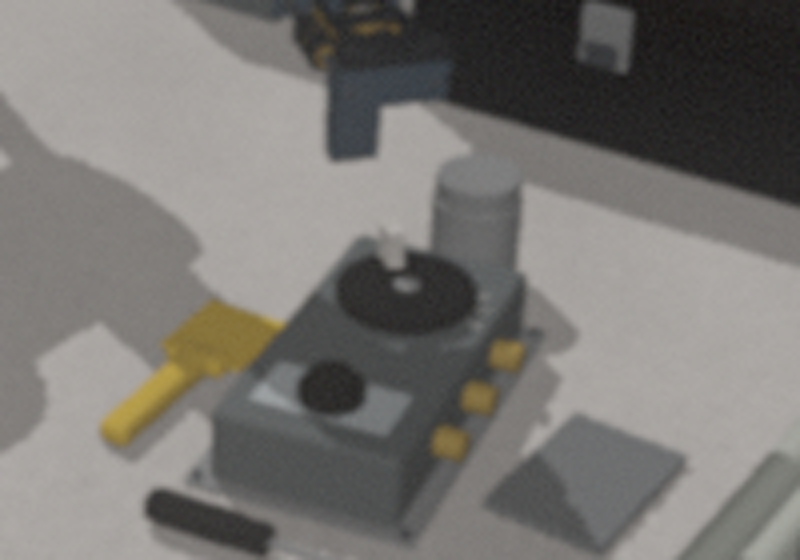

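The hub is flat and the shut fingers hang beside the lug, on its counter-clockwise side. I'll lower them and check the force.

```bash
python3 -m handwheel '{"translation":[[0,0,0.1],[0,0,0.15],[0,0,0.2],[0,0,0.2],[0,0,0.2]],"rotation":[[0,0,0],[0,0,0],[0,0,0],[0,0,0],[0,0,0]],"fingers":[-1,-1,-1,-1,-1]}'
python3 - <<'E'
from h import *
for c in (0,.2,.4,.6,.8,1.0): rows(*want(c,0,100))
E
```

```text
t: 3.32
tcp_pos: [520.5, 71.3, 100.8]
orientation: [[0.626, 0.78, 0.001], [0.78, -0.626, 0.0], [0.0, 0.001, -1.0]]
ft_force: [-0.3, 0.4, 0.3]
finger_gap: 0.5
grasp_force: 0.0
t 3.325 tcp [520.5  71.3 100.8] yaw 51.3 F [-0.3  0.4  0.3] -> trans [0.0235 0.0008 0.0021] rotz 0.002
t 3.325 tcp [520.5  71.3 100.8] yaw 51.3 F [-0.3  0.4  0.3] -> trans [ 0.0299 -0.0029  0.0021] rotz 0.141
t 3.325 tcp [520.5  71.3 100.8] yaw 51.3 F [-0.3  0.4  0.3] -> trans [ 0.0365 -0.006   0.0021] rotz 0.281
t 3.325 tcp [520.5  71.3 100.8] yaw 51.3 F [-0.3  0.4  0.3] -> trans [ 0.0434 -0.0087  0.0021] rotz 0.421
t 3.325 tcp [520.5  71.3 100.8] yaw 51.3 F [-0.3  0.4  0.3] -> trans [ 0.0504 -0.0109  0.0021] rotz 0.56
t 3.325 tcp [520.5  71.3 100.8] yaw 51.3 F [-0.3  0.4  0.3] -> trans [ 0.0576 -0.0126  0.0021] rotz 0.7
```

```bash
python3 -m handwheel '{"translation":[[0.012,0,0.002],[0.0235,0.001,0.002],[0.030,-0.003,0.002],[0.033,-0.0045,0.002],[0.033,-0.0045,0.002]],"rotation":[[0,0,0],[0,0,0],[0,0,0.14],[0,0,0.21],[0,0,0.21]],"fingers":[-1,-1,-1,-1,-1]}'
python3 - <<'E'
from h import *
for c in (.3,.45,.6,.75): rows(*want(c,0,100))
s=snapshot("top");c=cv2.resize(s["image"][170:240,160:260],None,fx=7,fy=7,interpolation=cv2.INTER_CUBIC); cv2.imwrite("pics/crop1.png",c)
E
```

```text
t: 3.95
tcp_pos: [527.2, 83.0, 99.4]
orientation: [[0.703, 0.711, 0.0], [0.711, -0.703, 0.0], [0.0, 0.0, -1.0]]
ft_force: [-0.8, -1.6, 0.1]
finger_gap: 0.3
grasp_force: 0.5
t 3.95 tcp [527.2  83.   99.4] yaw 45.3 F [-0.8 -1.6  0.1] -> trans [-0.      0.0009 -0.0014] rotz 0.003
t 3.95 tcp [527.2  83.   99.4] yaw 45.3 F [-0.8 -1.6  0.1] -> trans [ 0.0047 -0.0018 -0.0014] rotz 0.108
t 3.95 tcp [527.2  83.   99.4] yaw 45.3 F [-0.8 -1.6  0.1] -> trans [ 0.0097 -0.0043 -0.0014] rotz 0.213
t 3.95 tcp [527.2  83.   99.4] yaw 45.3 F [-0.8 -1.6  0.1] -> trans [ 0.0147 -0.0066 -0.0014] rotz 0.317
```

View pics/crop1.png

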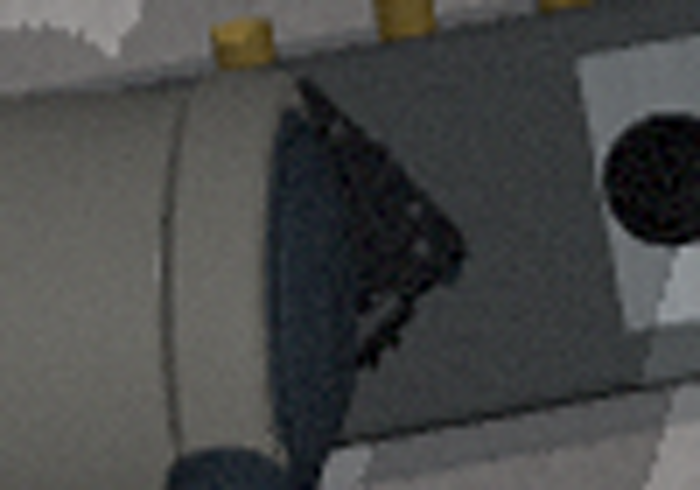

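The top view is blocked by the arm, so I'll rely on the force and the scene camera. The 1.8 N reading shows contact near where I predicted it. Next I push past half-way.

```bash
python3 -m handwheel '{"translation":[[0.0047,-0.0018,0],[0.0097,-0.0043,0],[0.0147,-0.0066,0],[0.0147,-0.0066,0]],"rotation":[[0,0,0.108],[0,0,0.213],[0,0,0.317],[0,0,0.317]],"fingers":[-1,-1,-1,-1]}'
python3 - <<'E'
from h import *
for c in (.75,.95,1.15,1.3): rows(*want(c,0,100))
E
```

```text
t: 4.5
tcp_pos: [529.5, 89.0, 99.3]
orientation: [[0.807, 0.591, 0.0], [0.591, -0.807, 0.0], [0.0, 0.0, -1.0]]
ft_force: [0.6, 0.4, 0.3]
finger_gap: 0.4
grasp_force: 0.0
t 4.5 tcp [529.5  89.   99.3] yaw 36.2 F [0.6 0.4 0.3] -> trans [ 0.0002 -0.0001 -0.0017] rotz 0.001
t 4.5 tcp [529.5  89.   99.3] yaw 36.2 F [0.6 0.4 0.3] -> trans [ 0.0066 -0.0037 -0.0017] rotz 0.141
t 4.5 tcp [529.5  89.   99.3] yaw 36.2 F [0.6 0.4 0.3] -> trans [ 0.0132 -0.0069 -0.0017] rotz 0.28
t 4.5 tcp [529.5  89.   99.3] yaw 36.2 F [0.6 0.4 0.3] -> trans [ 0.0184 -0.009  -0.0017] rotz 0.385
```

The force dropped to zero, so it has snapped to click 1. I'll check contact at 1.3, then go on to 1.75.

```bash
python3 -m handwheel '{"translation":[[0.0066,-0.0037,-0.001],[0.0132,-0.0069,-0.001],[0.0184,-0.009,-0.001],[0.0184,-0.009,-0.001]],"rotation":[[0,0,0.141],[0,0,0.28],[0,0,0.385],[0,0,0.385]],"fingers":[-1,-1,-1,-1]}'
python3 - <<'E'
from h import *
for c in (1.3,1.45,1.6,1.75): rows(*want(c,0,100))
E
```

```text
t: 5.0
tcp_pos: [533.0, 96.1, 99.7]
orientation: [[0.904, 0.427, -0.0], [0.427, -0.904, 0.0], [-0.0, -0.0, -1.0]]
ft_force: [-0.7, -0.7, 1.0]
finger_gap: 0.7
grasp_force: 0.6
t 5.0 tcp [533.   96.1  99.7] yaw 25.2 F [-0.7 -0.7  1. ] -> trans [ 0.0007  0.0001 -0.0008] rotz 0.002
t 5.0 tcp [533.   96.1  99.7] yaw 25.2 F [-0.7 -0.7  1. ] -> trans [ 0.0055 -0.0027 -0.0008] rotz 0.106
t 5.0 tcp [533.   96.1  99.7] yaw 25.2 F [-0.7 -0.7  1. ] -> trans [ 0.0104 -0.0052 -0.0008] rotz 0.211
t 5.0 tcp [533.   96.1  99.7] yaw 25.2 F [-0.7 -0.7  1. ] -> trans [ 0.0154 -0.0074 -0.0008] rotz 0.316
```

```bash
python3 -m handwheel '{"translation":[[0.0055,-0.0027,0],[0.0104,-0.0052,0],[0.0154,-0.0074,0],[0.0154,-0.0074,0]],"rotation":[[0,0,0.106],[0,0,0.211],[0,0,0.316],[0,0,0.316]],"fingers":[-1,-1,-1,-1]}'
python3 - <<'E'
from h import *
for c in (1.75,1.95,2.15,2.3): rows(*want(c,0,100))
a=snapshot("scene");cv2.imwrite("pics/s2.png",cv2.resize(a["image"][125:245,223:393],None,fx=4,fy=4,interpolation=cv2.INTER_CUBIC))
E
```

```text
t: 5.5
tcp_pos: [537.6, 101.4, 99.7]
orientation: [[0.96, 0.279, 0.0], [0.279, -0.96, 0.0], [0.0, 0.0, -1.0]]
ft_force: [0.2, 0.1, 0.1]
finger_gap: 0.6
grasp_force: 0.0
t 5.5 tcp [537.6 101.4  99.7] yaw 16.2 F [0.2 0.1 0.1] -> trans [-0.0005 -0.0003 -0.0007] rotz 0.001
t 5.5 tcp [537.6 101.4  99.7] yaw 16.2 F [0.2 0.1 0.1] -> trans [ 0.0059 -0.0039 -0.0007] rotz 0.14
t 5.5 tcp [537.6 101.4  99.7] yaw 16.2 F [0.2 0.1 0.1] -> trans [ 0.0125 -0.0071 -0.0007] rotz 0.28
t 5.5 tcp [537.6 101.4  99.7] yaw 16.2 F [0.2 0.1 0.1] -> trans [ 0.0176 -0.0091 -0.0007] rotz 0.384
```

View pics/s2.png

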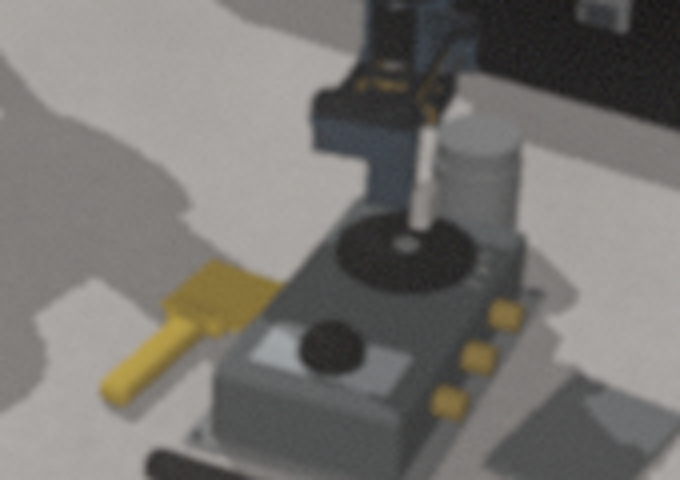

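The lug at (425,205) stands just ahead of the fingertip, as it should at click 2. The tin is untouched. Now click 3.

```bash
python3 -m handwheel '{"translation":[[0.0059,-0.0039,0],[0.0125,-0.0071,0],[0.0176,-0.0091,0],[0.0176,-0.0091,0]],"rotation":[[0,0,0.14],[0,0,0.28],[0,0,0.384],[0,0,0.384]],"fingers":[-1,-1,-1,-1]}'
python3 -m handwheel '{"translation":[[0.0055,-0.0027,0],[0.0104,-0.0052,0],[0.0154,-0.0074,0],[0.0154,-0.0074,0]],"rotation":[[0,0,0.106],[0,0,0.211],[0,0,0.316],[0,0,0.316]],"fingers":[-1,-1,-1,-1]}'
python3 - <<'E'
from h import *
for c in (2.75,2.95,3.15,3.3): rows(*want(c,0,100))
E
```

```text
t: 6.05
tcp_pos: [543.0, 106.9, 99.7]
orientation: [[0.996, 0.091, -0.0], [0.091, -0.996, 0.0], [-0.0, -0.0, -1.0]]
ft_force: [-0.8, 0.0, 0.9]
finger_gap: 0.3
grasp_force: 0.7
t: 6.55
tcp_pos: [549.2, 110.3, 99.7]
orientation: [[0.998, -0.067, 0.0], [-0.067, -0.998, -0.0], [0.0, -0.0, -1.0]]
ft_force: [-0.1, 1.0, 0.5]
finger_gap: 0.5
grasp_force: 0.0
t 6.55 tcp [549.2 110.3  99.7] yaw -3.8 F [-0.1  1.   0.5] -> trans [-0.0007 -0.0001 -0.0007] rotz -0.001
t 6.55 tcp [549.2 110.3  99.7] yaw -3.8 F [-0.1  1.   0.5] -> trans [ 0.0057 -0.0038 -0.0007] rotz 0.139
t 6.55 tcp [549.2 110.3  99.7] yaw -3.8 F [-0.1  1.   0.5] -> trans [ 0.0123 -0.0069 -0.0007] rotz 0.278
t 6.55 tcp [549.2 110.3  99.7] yaw -3.8 F [-0.1  1.   0.5] -> trans [ 0.0175 -0.009  -0.0007] rotz 0.383
```

Click 4, then back off and rise.

```bash
python3 -m handwheel '{"translation":[[0.0057,-0.0038,0],[0.0123,-0.0069,0],[0.0175,-0.009,0],[0.0175,-0.009,0]],"rotation":[[0,0,0.14],[0,0,0.28],[0,0,0.383],[0,0,0.383]],"fingers":[-1,-1,-1,-1]}'
python3 -m handwheel '{"translation":[[0.0055,-0.0027,0],[0.0104,-0.0052,0],[0.0149,-0.0072,0],[0.0149,-0.0072,0]],"rotation":[[0,0,0.106],[0,0,0.211],[0,0,0.31],[0,0,0.31]],"fingers":[-1,-1,-1,-1]}'
python3 -m handwheel '{"translation":[[-0.02,0,0],[-0.03,0,0],[-0.03,0,-0.1],[-0.03,0,-0.2],[-0.03,0,-0.2],[-0.03,0,-0.2]],"rotation":[[0,0,0],[0,0,0],[0,0,0],[0,0,0],[0,0,0],[0,0,0]],"fingers":[-1,-1,-1,-1,-1,-1]}'
python3 - <<'E'
from h import *
B=D-140*np.array([-np.sin(np.radians(YAW)),np.cos(np.radians(YAW))]);print(B)
st=r.get_state();R=np.array(st["orientation"]);y=np.degrees(np.arctan2(R[1,0],R[0,0]))
rows(np.array([*B,180]),y)
a=snapshot("scene");cv2.imwrite("pics/s3.png",cv2.resize(a["image"][125:245,223:393],None,fx=4,fy=4,interpolation=cv2.INTER_CUBIC))
E
```

```text
t: 7.05
tcp_pos: [556.2, 113.5, 99.7]
orientation: [[0.967, -0.255, -0.0], [-0.255, -0.967, 0.0], [-0.0, -0.0, -1.0]]
ft_force: [-0.8, 1.1, 0.4]
finger_gap: 0.9
grasp_force: 0.6
t: 7.55
tcp_pos: [562.9, 114.6, 99.7]
orientation: [[0.916, -0.402, 0.0], [-0.402, -0.916, -0.0], [0.0, -0.0, -1.0]]
ft_force: [0.1, 0.1, -0.4]
finger_gap: 0.4
grasp_force: 0.0
t: 8.3
tcp_pos: [551.3, 119.7, 179.3]
orientation: [[0.915, -0.403, -0.0], [-0.403, -0.915, -0.0], [-0.0, 0.0, -1.0]]
ft_force: [-0.2, -0.4, -0.9]
finger_gap: 0.4
grasp_force: 0.0
[595.69280917 -64.33372175]
t 8.3 tcp [551.3 119.7 179.3] yaw -23.8 F [-0.2 -0.4 -0.9] -> trans [ 0.287   0.3762 -0.0018] rotz -0.0
```

View pics/s3.png

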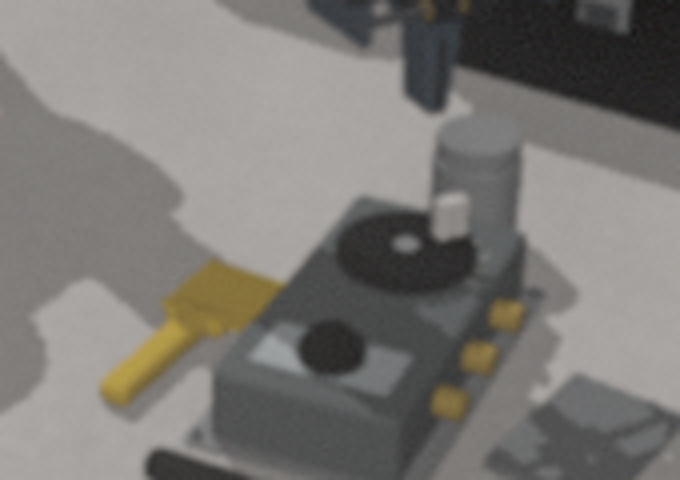

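The lug now stands at about (450,217) in the crop. I'll check its position in numbers before pressing the button.

```bash
python3 - <<'E'
from h import *
s=snapshot("scene")
for c in (3,3.5,4,4.5,5):
    th=np.radians(YAW+130-20*c); print(c,proj(s,[[*(D+36*np.array([np.cos(th),np.sin(th)])),98]])[0].round(1))
g=cv2.cvtColor(s["image"],cv2.COLOR_BGR2GRAY)[160:195,325:345]
v,u=np.nonzero(g>150);print(u.mean()+325,v.mean()+160,len(u),u.min()+325,u.max()+325,v.min()+160,v.max()+160)
E
python3 -m handwheel '{"translation":[[0.287,0.376,0],[0.287,0.376,0],[0.287,0.376,0],[0.287,0.376,0],[0.287,0.376,0],[0.287,0.376,0]],"rotation":[[0,0,0],[0,0,0],[0,0,0],[0,0,0],[0,0,0],[0,0,0]],"fingers":[-1,-1,-1,-1,-1,-1]}'
```

```text
3 [332.  173.3]
3.5 [333.5 174.2]
4 [334.7 175.1]
4.5 [335.6 176.2]
5 [336.1 177.2]
328.30927835051546 168.23711340206185 97 325 338 160 176
t: 9.15
tcp_pos: [595.7, -63.2, 179.3]
orientation: [[0.915, -0.403, -0.001], [-0.403, -0.915, 0.0], [-0.001, 0.0, -1.0]]
ft_force: [-0.2, 0.3, -0.4]
finger_gap: 0.9
grasp_force: 0.0
```

```bash
python3 - <<'E'
from h import *
s=snapshot("top")
for c in (3,4,5):
    th=np.radians(YAW+130-20*c); print(c,((proj(s,[[*(D+36*np.array([np.cos(th),np.sin(th)])),103]])[0]-[160,160])*6).round())
cv2.imwrite("pics/t4.png",cv2.resize(s["image"][160:250,160:290],None,fx=6,fy=6,interpolation=cv2.INTER_CUBIC))
E
```

```text
3 [137. 254.]
4 [148. 224.]
5 [169. 200.]
```

View pics/t4.png

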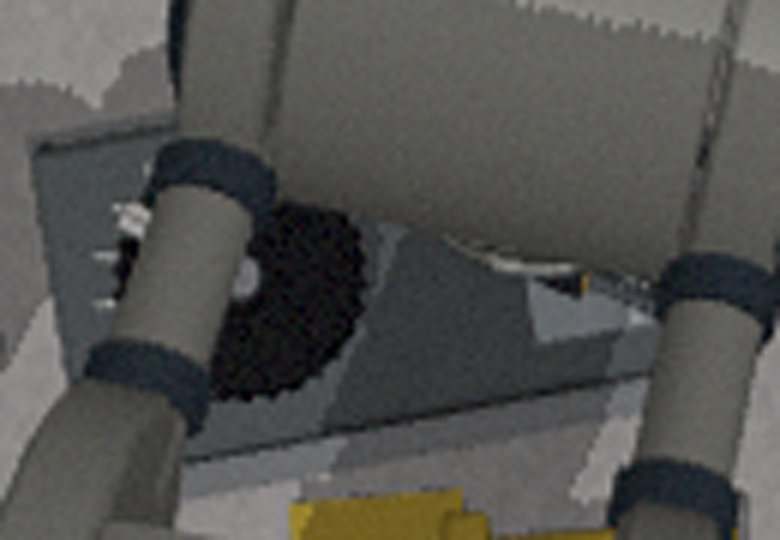

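The top view shows the lug's outer end at (132,217), covering tick 4, with ticks 2 and 3 free at (103,303) and (105,257). Click 4 is confirmed. Now I press the button gently.

```bash
python3 -m handwheel '{"translation":[[0.003,-0.002,0.1],[0,-0.002,0.16],[0,-0.002,0.193],[0,-0.002,0.2],[0,-0.002,0.207],[0,-0.002,0.2125],[0,-0.002,0.2125]],"rotation":[[0,0,0],[0,0,0],[0,0,0],[0,0,0],[0,0,0],[0,0,0],[0,0,0]],"fingers":[-1,-1,-1,-1,-1,-1,-1]}'
```

```text
t: 10.07
tcp_pos: [596.9, -63.6, 95.2]
orientation: [[0.915, -0.404, 0.001], [-0.404, -0.915, -0.0], [0.001, -0.0, -1.0]]
ft_force: [0.7, 2.9, 3.5]
finger_gap: 0.7
grasp_force: 1.8
```

```bash
python3 -m handwheel '{"translation":[[0,0,0.003],[0,0,0.0055],[0,0,0.0055]],"rotation":[[0,0,0],[0,0,0],[0,0,0]],"fingers":[-1,-1,-1]}'
python3 -m handwheel '{"translation":[[0,0,0.0025],[0,0,0.0025],[0,0,0.0025]],"rotation":[[0,0,0],[0,0,0],[0,0,0]],"fingers":[-1,-1,-1]}'
```

```text
t: 10.45
tcp_pos: [596.9, -63.7, 93.2]
orientation: [[0.915, -0.404, 0.001], [-0.404, -0.915, -0.0], [0.001, -0.0, -1.0]]
ft_force: [-1.0, 3.6, 12.1]
finger_gap: 0.2
grasp_force: 6.0
t: 10.82
tcp_pos: [596.9, -63.6, 92.9]
orientation: [[0.915, -0.404, 0.002], [-0.404, -0.915, -0.0], [0.002, -0.0, -1.0]]
ft_force: [-3.5, 4.1, 26.4]
finger_gap: 0.3
grasp_force: 12.8
```

The button has bottomed out: the force rose to 26 N with almost no further travel. I'll rise and move clear.

```bash
python3 -m handwheel '{"translation":[[0,0,-0.02],[0,0,-0.1],[0,0,-0.2],[0,0,-0.3],[0,0,-0.3],[0,0.4,-0.3],[0,0.4,-0.3],[0,0.4,-0.3],[0,0.4,-0.3],[0,0.4,-0.3]],"rotation":[[0,0,0],[0,0,0],[0,0,0],[0,0,0],[0,0,0],[0,0,0],[0,0,0],[0,0,0],[0,0,0],[0,0,0]],"fingers":[-1,-1,-1,-1,-1,-1,-1,-1,-1,-1]}'
python3 - <<'E'
from h import *
s=snapshot("top");cv2.imwrite("pics/t5.png",cv2.resize(s["image"][110:290,110:320],None,fx=3.3,fy=3.3,interpolation=cv2.INTER_CUBIC))
E
```

```text
t: 12.08
tcp_pos: [531.6, -209.6, 210.8]
orientation: [[0.915, -0.404, -0.001], [-0.404, -0.915, 0.001], [-0.001, -0.0, -1.0]]
ft_force: [-0.1, -0.1, 0.6]
finger_gap: -0.1
grasp_force: 0.0
```

View pics/t5.png

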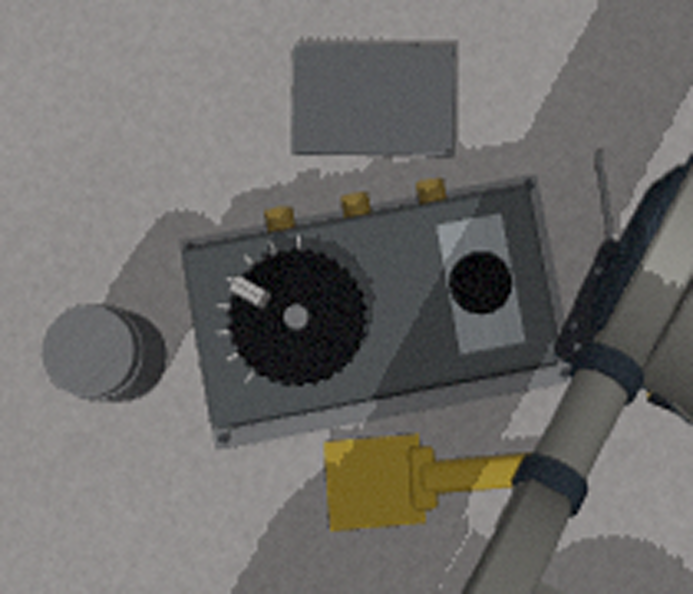

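The lug at (248,290) points at tick 4, with four ticks free below it. The button is up, nothing else has moved and the arm is clear.

```bash
python3 -c "
from plant import r
print(r.sign_off())"
```

```text
the job is handed in; nothing more can be done
None
```

I turned the dial four clicks clockwise, from tick 0 to tick 4, pressed the button fully down and let it spring back, and handed the job in at about 12 s with the arm clear and the other things in view where they were.

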